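# Index the bench magnifier over the opened device

## Task

Swing the bench magnifier one hole round, so that its lens stands over the opened red device with the green circuit board: with the fingertips shut, hook them through the red ring and gently lift the spring pin clear of its hole, push the arm round towards that device without overshooting, and let the pin drop fully home in the next hole. Do not grip the ring or force the arm while the pin is down, and leave the device, the black meter, the mug and the can where they stand.

Things in the scene. Friction and masses are not known exactly. Their poses are not given: they have to be found in the camera images.
- stand: Fixed grey pedestal of the magnifier, foot 150 x 170 x 14 mm; origin on the table on the arm's vertical pivot axis; x axis from the pivot along the arm's starting direction (the middle hole), roughly away from the robot; y to the left of that, z up.
- mid_hole (a point): mouth of the middle hole, where the pin starts, 82 mm up, on top of the level aluminium index plate, a fan of radius 89 to 153 mm about the pivot, 12 mm thick. Five through holes 13 mm wide lie on a circle of radius 125 mm about the pivot at -0.8, -0.4, 0, 0.4, 0.8 rad from the stand's x axis (a red dot outside each).
- swing_arm (a joint): angle (rad) of the blue swing arm about the vertical pivot: 0 in the middle hole, positive to the stand's +y (counter-clockwise from above); stops at +-0.95. Bar 34 mm wide, from the pivot to the lens, top 98 mm above the table (pivot cap 109). Hinge friction 0.12 N m: it stays where it is left. Play of the pin in a hole about +-0.013 rad.
- index_pin (a joint): height (m) of the spring pin above fully home: 0 home, 0.026 upper stop. The vertical round-tipped 10 mm pin passes through the arm 125 mm from the pivot. It clears the plate at 0.010; let down between holes it rides on the plate at 0.010 and drops by itself into the next hole it is pushed over. The spring presses it down with 5 N when home, 10 N at the stop.
- ring (a point): centre of the red pull ring, rigid on top of the pin. Wire 6 mm, clear opening 50 mm; starts 162 mm above the table, 137 mm from the pivot (12 mm beyond the pin). It stands across the arm, its top leaning 25 degrees outwards, away from the pivot: a finger sloping outwards along the arm and about 45 degrees down passes through from the pivot side; to hook, its tip goes 25 to 30 mm past the centre.
- pin_cap (a point): top of the pin's red cap (21 mm wide) under the foot of the ring, 137 mm above the table at the start; below it the dark barrel on the arm (27 mm wide) reaches 124 mm.
- lens (a point): centre of the round lens with white light ring (120 mm over all), 270 mm from the pivot at the arm's outer end, 98 mm above the table.
- board (a point): centre of the green circuit board in the opened red device (115 x 85 x 30 mm, loose), 23 mm above the table; the device lies under where the lens comes to stand in the next hole (+0.4 or -0.4 rad), on one side or the other.
- meter: black multimeter, 125 x 70 x 37 mm, loose, on the other side, under the opposite hole's lens place; origin at the centre of its underside.
- mug: terracotta mug, radius 40 mm, 90 mm high, loose bystander beside the stand; origin at the centre of its underside.
- spray_can: yellow can, radius 26 mm, 130 mm high, loose bystander beside the stand; origin at the centre of its underside.
Mind the look-alikes: they are no part of the job. Leave any orange or pink look-alike of the part that bears board alone.

How it is judged (in metres and radians):
On the way, in this order (a step that is already met when the one before it is completed fails the run):
1. the pin is lifted out of the middle hole by the fingers on the ring (value of joint index_pin above 0.008 m and value of joint swing_arm between -0.2 and 0.2 rad and contact force between the fingers and index_pin above 0.5 N), for 0.05 s.
2. the lens stands over the device and the pin has dropped home in the next hole (horizontal distance between lens and board below 0.03 m and value of joint index_pin below 0.002 m and ((y of board in the frame of stand above 0 m and value of joint swing_arm between 0.36 and 0.44 rad) or (y of board in the frame of stand below 0 m and value of joint swing_arm between -0.44 and -0.36 rad))), for 0.2 s.
At the end, for the whole second after the job is handed in: The arm stands in the next hole on the device's side (0.4 rad, within 0.04), the pin is fully home (within 2 mm), the lens is within 30 mm of the board's centre seen from above, the arm is at rest, and device, meter, mug and can are within 20 mm of where they were (all of step 2 and velocity of joint swing_arm between -0.02 and 0.02 rad/s and distance of each of board, meter, mug, spray_can from where it was at the start of the episode below 0.02 m); the robot touches nothing.
It fails at once if the arm is forced out of its hole while the pin is down (value of joint index_pin below 0.004 m and (value of joint swing_arm between 0.06 and 0.34 rad or value of joint swing_arm between -0.34 and -0.06 rad)).
It fails at once if the arm is swung past the next hole (value of joint swing_arm above 0.55 rad or value of joint swing_arm below -0.55 rad).
It fails at once if the arm is swung the wrong way, towards the meter ((y of board in the frame of stand above 0 m and value of joint swing_arm below -0.25 rad) or (y of board in the frame of stand below 0 m and value of joint swing_arm above 0.25 rad)).
It fails at once if the ring is gripped or strained (more than 30 N from the fingers) (contact force between the fingers and index_pin above 30 N).
It fails at once if the device, the meter, the mug or the can is moved by more than 20 mm (distance of any of board, meter, mug, spray_can from where it was at the start of the episode above 0.02 m).
It also fails if it takes over 48 s, if anything falls off the work surface, if the arm or the gripper's body presses on something with over 40 N, if the wrist force passes 120 N, or if a joint passes its speed limit or range.

## Robot

A 7-joint arm with a two-finger parallel gripper is mounted at the origin on the work surface. World frame = base frame: x ahead of the robot, y to its left, z up, the work surface at z = 0. Lengths are in mm, angles in rad, forces in N, time in s.
With the tool pointing down it reaches from about 425 to 925 mm from the base axis. Payload 6.8 kg.
Tool frame: the origin (TCP) lies between the finger pads; the fingertips stand 11 mm ahead of it and the grasp point (between the pads) lies 8 mm behind it (tip_extent is the z of the fingertips in the tool frame, in mm); z points along the fingers, y is the line along which they close (so a half turn about z gives the same grasp; the last joint's range is limited). The gripper opens to 88 mm and grips with 3 to 60 N. Pads are 20 mm wide; open, the fingers measure 115 mm over their backs; the gripper's body (75 mm by 178 mm) begins 61 mm behind the grasp point.
Start: joints at [-1.291, 0.477, 0.022, 1.555, -0.011, 1.109, -0.083], TCP at [255.251, 624.895, 233.664] pointing down, gripper open.
Joint ranges: [-2.96, 2.96], [-0.34, 2.1], [-1.41, 1.46], [0.24, 2.44], [-1.37, 4.51], [0.17, 1.92], [-2.96, 2.96]. Speed limits (rad/s): [2.39, 2.39, 3.14, 3.14, 3.14, 3.14, 3.14].

## Interface

Orientations are given as [roll, pitch, yaw] about the fixed x, y, z axes, in that order (R = Rz(yaw) Ry(pitch) Rx(roll)).
In Python, from cell import observe, camera, camera_params, close_job, recognise, spot_point, tip_extent gives the robot as it stands.
- The arm moves only by the tool step_arm, never from a script. Its argument "targets" is one flat list of numbers, 7 for each row, row after row: the shift along the tool's x, y, z scaled (see below), then the turn, a rotation vector about the tool's x, y, z scaled (see below), then the gripper command: -1 is fully open, 1 is shut, values between are in proportion. In form: [dx, dy, dz, ax, ay, az, hand, dx, dy, dz, ax, ay, az, hand, ...]. A call has 1 to 5 rows; each row shifts and turns the commanded pose from where the row before left it, along the tool's axes as they then stand; what a row does not reach is not made up. The controller multiplies each number of a shift by 0.06 m and each number of a turn by 8 degrees. A row lasts 1/8 s, in which the tool goes at most 62.5 mm and 10.7 degrees, less where a joint would pass 70% of its speed; a pose out of reach is approached as far as the arm can. A call with a number of a shift or a turn outside -1 to 1 is refused whole. A call with a gripper value outside its range is refused whole. The fingers move at their own pace and stop on an object; the grip force is fixed at half the most. Time passes only in rows, so rows that do not move let the fingers close. It gives the time, the measured TCP pose, the force, the opening and the grip force at its end, in the units of the state.
- observe(): the state, without advancing time (a new reading comes with each control period).
- camera(name): name is "side" or "top" or "wrist"; returns the picture (480x640x3 uint8, red, green, blue); there is no depth.
- camera_params(name): a dict with "fx", "fy", "cx", "cy" (pixels), "camera_from_world" (4x4, takes a point from world to camera coordinates). Camera axes: x right, y up, looking along -z (the intrinsics and any distortion apply to the point x, -y, -z); pixel columns grow to the right and rows downward; lengths in mm; the calibration is good to about 2 mm. A picture is of the moment at which its call begins: read the wrist's pose just before it. camera_params takes no time and is no camera call; for the wrist camera it gives the pose at the moment of the call.
- close_job(): hands the job in; it is judged then, once.
Trained networks look in the newest picture that a camera, given by its name, has taken for a name from the list of things; names that differ only in an ending like _2 or _b are one class to them, and where a whole thing is asked for, a point or a joint stands for the part that bears it (a point fixed in the world has none). Each returns a list of dicts, best first, with "conf" (0 to 1); they miss things now and then, are a little off and sometimes report something else, mostly with a low value. They report only what shows in the picture. A call takes as long as a camera call. They do not tell look-alikes from the thing itself.
- recognise(camera, thing): "rect" ([left, top, width, height] in pixels, round what is visible of it).
- spot_point(camera, thing): "at" ([column, row] in pixels: a listed point, or the origin of a listed thing).
The state is a dict: "time_s": time; "joints": joint angles; "joint_vel": joint speeds; "joint_torque": joint torques, N m; "eef_pos": TCP position; "orientation": TCP orientation; "contact_force": force on the tool from outside, world axes, zero at the start; "torque": the same for the moment, N m; "gripper_width": finger opening in mm; "grip_force": force on a finger pad.
Only numpy, scipy, OpenCV 4.12 (cv2) and the standard library are available. Lean on these libraries where they do the work, as an engineer would, in place of code of your own. Each camera call takes 0.05 s, during which the arm holds its last target. There are 200 camera calls.

## Working session

There is one attempt and no reset: what is moved stays moved. The work goes in short steps, Python scripts to look and compute and a tool call to move; the robot and the scene stay as the last step left them, time stands still between calls to the robot, and variables do not carry over. Pictures are saved under pics/ and viewed, at most 10 in all, crops included, and the job is handed in when it is done.

Besides the shell and the picture viewer there is one more tool, called after "Request:" in YAML: its name, and indented under it one key for each argument. step_arm: Moves the arm, as the interface text tells. Shifts and turns lie within -1 to 1; 1 stands for 0.06 m of shift or 8 degrees of turn. Its arguments: {"type":"object","properties":{"targets":{"type":"array"}},"required":["targets"]}

```bash
mkdir -p pics; cat > h.py <<'E'
import numpy as np,cv2
from cell import *
from scipy.optimize import least_squares
def proj(cam,P,p=None):
    p=p or camera_params(cam); T=np.array(p["camera_from_world"]); c=T[:3,:3]@np.array(P,float)+T[:3,3]
    return np.array([p["cx"]+p["fx"]*c[0]/-c[2], p["cy"]+p["fy"]*(-c[1])/-c[2]])
def ray(cam,uv,z,p=None):
    p=p or camera_params(cam); T=np.array(p["camera_from_world"]);R=T[:3,:3];o=-R.T@T[:3,3]
    d=R.T@np.array([(uv[0]-p["cx"])/p["fx"],-(uv[1]-p["cy"])/p["fy"],-1]); return o+d*(z-o[2])/d[2]
E
python3 - <<'E'
from h import *
print(camera_params("top").keys(), observe())
Z=dict(stand=0,mid_hole=82,ring=162,pin_cap=137,lens=98,board=23,meter=0,mug=0,spray_can=0)
ims=[]
for c in("top","side"):
    im=camera(c); ims.append(im); cv2.imwrite(f"pics/{c}.png",im[:,:,::-1])
    for t,z in Z.items():
        r=spot_point(c,t)
        print(c,t,[(np.round(q["at"]).tolist(),round(q["conf"],2),ray(c,q["at"],z).round(0)[:2].tolist()) for q in r[:3]])
E
```

```text
dict_keys(['fx', 'fy', 'cx', 'cy', 'camera_from_world']) {'time_s': 0.0, 'joints': array([-1.29106526,  0.47777854,  0.02233153,  1.55642957, -0.01146009,
        1.10931226, -0.08310378]), 'joint_vel': array([ 0.00208936, -0.00084066, -0.0007842 , -0.00012096,  0.00051348,
        0.0008611 ,  0.00058311]), 'joint_torque': array([ 8.90246411e-04, -5.82848740e+01,  1.53493144e+00, -2.72596085e+01,
       -5.43369690e-02,  1.69673591e-02,  1.37291509e-04]), 'eef_pos': array([255.07223203, 624.32505683, 232.70526585]), 'orientation': array([-3.13980057e+00,  1.64828699e-04,  2.75380487e+00]), 'contact_force': array([-0.27340216, -0.16465396,  0.41947253]), 'torque': array([0.02309928, 0.04361141, 0.01979972]), 'grip_force': 0.0, 'gripper_width': 87.84803287927384}
top stand [([295.0, 297.0], 0.58, [455.0, 76.0])]
top mid_hole [([306.0, 244.0], 0.92, [574.0, 46.0])]
top ring [([305.0, 238.0], 0.48, [580.0, 47.0])]
top pin_cap [([308.0, 246.0], 0.55, [564.0, 39.0])]
top lens [([317.0, 185.0], 0.9, [709.0, 18.0])]
top board [([426.0, 233.0], 0.97, [601.0, -240.0]), ([361.0, 207.0], 0.63, [667.0, -87.0]), ([412.0, 135.0], 0.56, [842.0, -215.0])]
top meter [([277.0, 192.0], 0.75, [712.0, 116.0])]
top mug [([396.0, 320.0], 0.94, [395.0, -165.0])]
top spray_can [([201.0, 274.0], 0.94, [514.0, 303.0])]
side stand [([242.0, 296.0], 0.74, [452.0, 75.0])]
side mid_hole [([366.0, 241.0], 0.43, [723.0, 34.0])]
side ring [([303.0, 222.0], 0.56, [580.0, 43.0])]
side pin_cap [([298.0, 235.0], 0.8, [567.0, 38.0]), ([259.0, 379.0], 0.46, [348.0, -289.0])]
side lens [([369.0, 241.0], 0.97, [714.0, 7.0])]
side board [([370.0, 301.0], 0.92, [665.0, -84.0]), ([477.0, 316.0], 0.87, [825.0, -216.0]), ([382.0, 362.0], 0.71, [594.0, -241.0])]
side meter [([344.0, 255.0], 0.9, [716.0, 113.0])]
side mug [([259.0, 380.0], 0.67, [392.0, -163.0])]
side spray_can [([228.0, 233.0], 0.66, [512.0, 324.0])]
```

View pics/top.png

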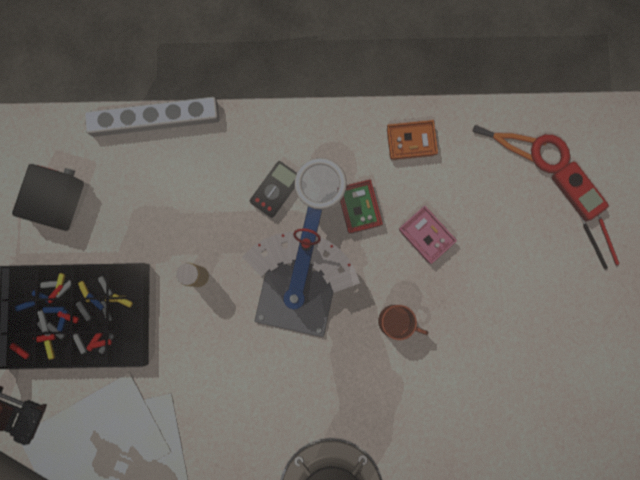

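View pics/side.png

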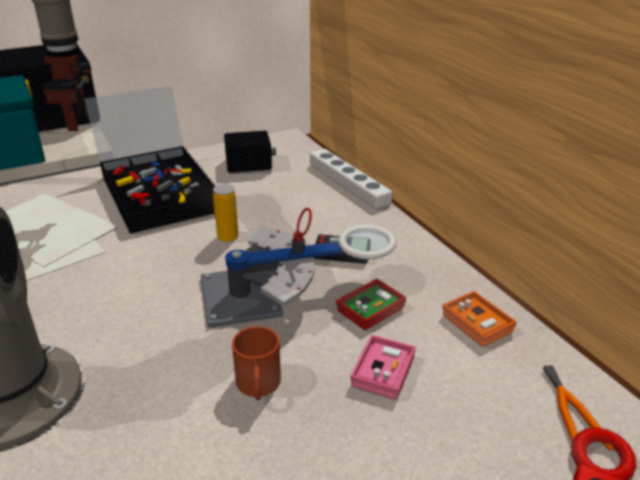

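The three board-like things in the top view are the red device with the green board (361,207), the orange one (412,135) and the pink one (426,233). The red one at about (666,-86) fits: it has a red case and green board, and it lies where the lens would be at -0.4 rad. Next I fit the stand pose and confirm with a crop.

```bash
cat >> h.py <<'E'
from scipy.spatial.transform import Rotation as Ro
def pose():
    o=observe(); return np.array(o["eef_pos"]),Ro.from_euler("xyz",o["orientation"])
def Rt(ang,down):  # tool: z outward along ang, 'down' rad below level; y tangential (left)
    u=np.array([np.cos(ang),np.sin(ang),0]);y=np.array([-u[1],u[0],0]);z=u*np.cos(down)-np.array([0,0,np.sin(down)])
    return Ro.from_matrix(np.c_[np.cross(y,z),y,z])
def rows(targets,n):  # list of (p,R), n rows each, interpolated; prints scaled rows
    p,R=pose()
    for (q,S),k in zip(targets,n):
        w=(R.inv()*S).as_rotvec()/k; dp=(np.array(q)-p)/k
        for i in range(k):
            print(np.r_[R.inv().apply(dp)/60,np.degrees(w)/8].round(2).tolist()); p=p+dp; R=R*Ro.from_rotvec(w)
E
python3 - <<'E'
from h import *
obs={"top":dict(stand=(295,297),mid_hole=(306,244),ring=(305,238),pin_cap=(308,246),lens=(317,185)),
"side":dict(stand=(242,296),ring=(303,222),pin_cap=(298,235),lens=(369,241))}
G=dict(stand=(0,0),mid_hole=(125,82),ring=(137,162),pin_cap=(125,137),lens=(270,98))
PR={c:camera_params(c) for c in obs}
def W(x,t): r,z=G[t]; return [x[0]+r*np.cos(x[2]),x[1]+r*np.sin(x[2]),z]
f=lambda x:np.concatenate([proj(c,W(x,t),PR[c])-uv for c in obs for t,uv in obs[c].items()])
s=least_squares(f,[453,75,-.23],loss="soft_l1",x_scale=[1,1,.01]);print(s.x,s.fun.reshape(-1,2).round(1).tolist()); 
for t in G: print(t,np.round(W(s.x,t)))
im=cv2.imread("pics/side.png")[190:350,200:440]; a=cv2.resize(im,None,fx=3,fy=3,interpolation=2)
im=cv2.imread("pics/top.png"); cv2.imwrite("pics/crop.png",a)
E
```

```text
[ 4.48937658e+02  7.56845190e+01 -2.42607114e-01] [[0.2, 2.1], [-0.0, 1.6], [1.4, -1.1], [-2.6, -2.7], [3.0, -1.3], [-1.9, 0.4], [0.8, -0.3], [0.1, -1.8], [-2.0, -0.2]]
stand [449.  76.   0.]
mid_hole [570.  46.  82.]
ring [582.  43. 162.]
pin_cap [570.  46. 137.]
lens [711.  11.  98.]
```

View pics/crop.png

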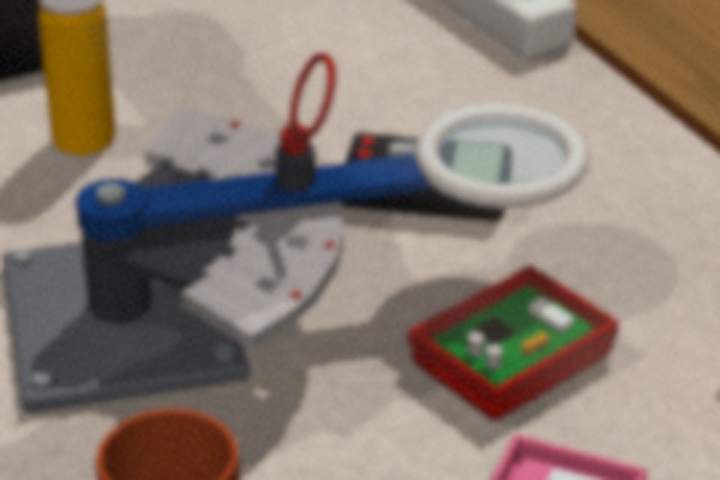

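The crop shows the red device with the green board at crop (515,340), clearly separate from the pink one. The ring stands upright at crop (313,97). Its estimated centre is (582,43,162). I'm moving to a pre-pose now.

```bash
python3 - <<'E'
from h import *
p,R=pose(); a=-.2426
ring=np.array([582,43,162.]); S=Rt(a,np.pi/4); d=S.apply([0,0,1])
rows([((350,420,330),R),(ring-110*d+[0,0,30],S),(ring-105*d,S)],[5,9,1]); print(tip_extent() if callable(tip_extent) else tip_extent)
E
```

```text
[-0.55, -0.51, -0.32, 0.0, 0.0, 0.0]
[-0.55, -0.51, -0.32, 0.0, 0.0, 0.0]
[-0.55, -0.51, -0.32, 0.0, 0.0, 0.0]
[-0.55, -0.51, -0.32, 0.0, 0.0, 0.0]
[-0.55, -0.51, -0.32, 0.0, 0.0, 0.0]
[-0.52, -0.5, 0.11, -0.05, -0.62, -0.11]
[-0.5, -0.51, 0.15, -0.05, -0.62, -0.11]
[-0.48, -0.52, 0.19, -0.05, -0.62, -0.11]
[-0.45, -0.53, 0.23, -0.05, -0.62, -0.11]
[-0.42, -0.54, 0.26, -0.05, -0.62, -0.11]
[-0.39, -0.55, 0.3, -0.05, -0.62, -0.11]
[-0.35, -0.55, 0.32, -0.05, -0.62, -0.11]
[-0.31, -0.56, 0.35, -0.05, -0.62, -0.11]
[-0.27, -0.57, 0.37, -0.05, -0.62, -0.11]
[0.35, -0.0, 0.44, 0.0, 0.0, 0.0]
11.0
```

Request:
step_arm:
  targets: [-0.55,-0.51,-0.32,0,0,0,1,-0.55,-0.51,-0.32,0,0,0,1,-0.55,-0.51,-0.32,0,0,0,1,-0.55,-0.51,-0.32,0,0,0,1,-0.55,-0.51,-0.32,0,0,0,1]

```text
time_s: 1.62
eef_pos: [350.7, 419.4, 330.5]
orientation: [3.141, 0.0, 2.754]
contact_force: [0.6, 0.6, 0.4]
gripper_width: 41.4
grip_force: 0.0
```

Request:
step_arm:
  targets: [-0.52,-0.5,0.11,-0.05,-0.62,-0.11,1,-0.5,-0.51,0.15,-0.05,-0.62,-0.11,1,-0.48,-0.52,0.19,-0.05,-0.62,-0.11,1,-0.45,-0.53,0.23,-0.05,-0.62,-0.11,1,-0.42,-0.54,0.26,-0.05,-0.62,-0.11,1]

```text
time_s: 2.25
eef_pos: [437.9, 221.2, 296.6]
orientation: [3.121, 0.437, 2.828]
contact_force: [0.4, -0.3, 1.3]
gripper_width: 0.7
grip_force: 0.0
```

Request:
step_arm:
  targets: [-0.39,-0.55,0.3,-0.05,-0.62,-0.11,1,-0.35,-0.55,0.32,-0.05,-0.62,-0.11,1,-0.31,-0.56,0.35,-0.05,-0.62,-0.11,1,-0.27,-0.57,0.37,-0.05,-0.62,-0.11,1,0,0,0,0,0,0,1]

```text
time_s: 2.88
eef_pos: [505.3, 60.0, 266.8]
orientation: [3.138, 0.779, 2.895]
contact_force: [-0.1, 0.2, 0.2]
gripper_width: 0.5
grip_force: 0.0
```

```bash
python3 - <<'E'
from h import *
print(observe())
a=-.2426
ring=np.array([582,43,162.]); S=Rt(a,np.pi/4); d=S.apply([0,0,1])
rows([(ring-105*d,S)],[3])
pw=camera_params("wrist"); im=camera("wrist"); print(proj("wrist",ring,pw),proj("wrist",[570,46,137],pw))
for t in("ring","pin_cap","lens"): print(t,[(np.round(q["at"]).tolist(),round(q["conf"],2)) for q in spot_point("wrist",t)[:2]])
cv2.imwrite("pics/w1.png",im[:,:,::-1])
E
```

```text
{'time_s': 2.875, 'joints': array([-0.83487907, -0.09175372,  0.2360704 ,  2.42867452,  1.25302757,
        0.60311705, -0.28130674]), 'joint_vel': array([-0.03059283,  0.00272045, -0.03975951, -0.0715603 , -0.11865228,
        0.01494733,  0.06485505]), 'joint_torque': array([  0.88314319, -15.97495437,  -0.23792119, -22.79594243,
         2.66939096,   0.58671305,  -0.70812503]), 'eef_pos': array([505.2774052 ,  59.96926112, 266.80746166]), 'orientation': array([3.13777719, 0.77943641, 2.89530192]), 'contact_force': array([-0.09214879,  0.16310185,  0.16818543]), 'torque': array([ 0.20735476,  0.71397925, -0.05211301]), 'grip_force': 0.0, 'gripper_width': 0.4630597314558601}
[0.1, 0.01, 0.14, 0.0, -0.01, -0.01]
[0.1, 0.01, 0.14, 0.0, -0.01, -0.01]
[0.1, 0.01, 0.14, 0.0, -0.01, -0.01]
[321.25219395 209.83471416] [321.18169064 174.83587739]
ring []
pin_cap [([326.0, 175.0], 0.72)]
lens [([322.0, 229.0], 0.87)]
```

View pics/w1.png

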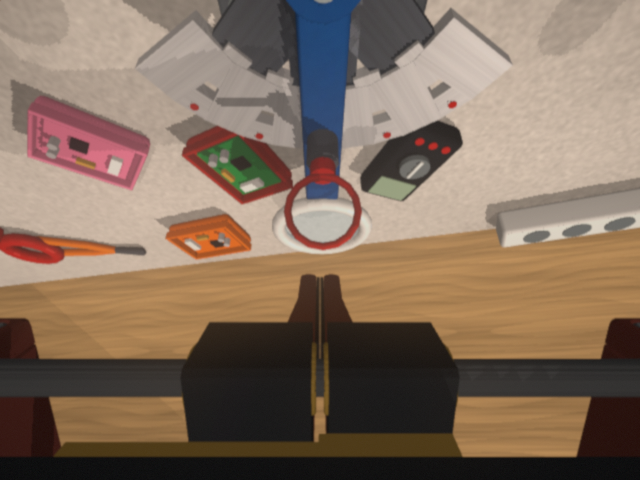

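The ring shows at (323,211) against a predicted (321,210), so the estimate is good. I'm lining up with the finger axis and keeping an eye on joint 4.

Request:
step_arm:
  targets: [0.1,0.01,0.14,0,0,-0.02,1,0.1,0.01,0.14,0,-0.01,0,1,0.1,0.01,0.14,0,0,0,1,0,0,0.35,0,0,0,1,0,0,0.2,0,0,0,1]

```text
time_s: 3.7
eef_pos: [535.5, 59.9, 214.4]
orientation: [3.135, 0.783, 2.9]
contact_force: [0.1, -0.5, -0.0]
gripper_width: 0.4
grip_force: 0.0
```

```bash
python3 - <<'E'
from h import *
o=observe();print(o["joints"].round(3),o["eef_pos"],o["orientation"])
a=-.2426
ring=np.array([582,43,162.]); S=Rt(a,np.pi/4); d=S.apply([0,0,1])
rows([(ring-40*d,S),(ring+17*d,S)],[2,4])
E
```

```text
[-0.495  0.091 -0.04   2.421  1.559  0.515 -0.59 ] [535.47371075  59.94773913 214.41752673] [3.13538266 0.78254654 2.90004283]
[0.02, -0.05, 0.27, 0.02, -0.01, 0.0]
[0.02, -0.04, 0.27, 0.02, -0.01, 0.0]
[0.0, -0.0, 0.24, 0.0, 0.0, 0.0]
[0.0, -0.0, 0.24, 0.0, 0.0, 0.0]
[0.0, -0.0, 0.24, 0.0, 0.0, 0.0]
[0.0, -0.0, 0.24, 0.0, 0.0, 0.0]
```

Request:
step_arm:
  targets: [0.02,-0.06,0.15,0.02,-0.01,0,1,0.02,-0.05,0.15,0.02,-0.01,0,1,0,0,0,0,0,0,1]

```text
time_s: 4.08
eef_pos: [544.1, 50.8, 200.0]
orientation: [-3.141, 0.785, 2.901]
contact_force: [0.4, 0.5, -0.6]
gripper_width: 0.4
grip_force: 0.0
```

```bash
python3 - <<'E'
from h import *
o=observe();print(o["joints"].round(3),o["joint_vel"].round(2),o["eef_pos"],o["orientation"])
a=-.2426
ring=np.array([582,43,162.]); S=Rt(a,np.pi/4); d=S.apply([0,0,1])
print("tip rel ring, tool frame",S.inv().apply(pose()[0]+11*d-ring))
rows([(ring+17*d,S)],[5])
E
```

```text
[-0.469  0.135 -0.035  2.423  1.664  0.506 -0.681] [-0.   -0.02 -0.    0.   -0.02  0.    0.02] [544.12395827  50.84669152 199.9708079 ] [-3.14113588  0.78500961  2.90087738]
tip rel ring, tool frame [  0.48160091  -1.48194496 -43.18043242]
[-0.0, 0.0, 0.24, 0.0, -0.0, 0.0]
[-0.0, 0.0, 0.24, 0.0, -0.0, 0.0]
[-0.0, 0.0, 0.24, 0.0, -0.0, 0.0]
[-0.0, 0.0, 0.24, 0.0, -0.0, 0.0]
[-0.0, 0.0, 0.24, 0.0, -0.0, 0.0]
```

Request:
step_arm:
  targets: [0,0.02,0.24,0,0,0,1,0,0,0.24,0,0,0,1,0,0,0.24,0,0,0,1]

```text
time_s: 4.45
eef_pos: [574.4, 45.0, 169.9]
orientation: [3.141, 0.786, 2.9]
contact_force: [-0.1, 0.3, 0.1]
gripper_width: 0.5
grip_force: 0.0
```

Request:
step_arm:
  targets: [0,0,0.24,0,0,0,1,0,0,0.22,0,0,0,1,0,0,0,0,0,0,1]

```text
time_s: 4.82
eef_pos: [593.0, 39.7, 149.9]
orientation: [-3.141, 0.785, 2.9]
contact_force: [0.4, 0.4, 0.7]
gripper_width: 0.5
grip_force: 0.0
```

```bash
python3 - <<'E'
from h import *
o=observe();print(o["joints"].round(3),o["contact_force"])
a=-.2426
ring=np.array([582,43,162.]); S=Rt(a,np.pi/4); d=S.apply([0,0,1])
print("tip rel ring, tool frame",S.inv().apply(pose()[0]+11*d-ring))
a=camera("wrist");b=camera("side")
cv2.imwrite("pics/c2.png",np.hstack([a[100:400:1,170:470],cv2.resize(b[170:290,230:350],(300,300))])[:,:,::-1])
E
```

```text
[-0.385  0.313 -0.032  2.366  1.974  0.497 -0.944] [0.39185307 0.42428813 0.7112203 ]
tip rel ring, tool frame [ 0.44878851 -0.57090714 27.65167146]
```

View pics/c2.png

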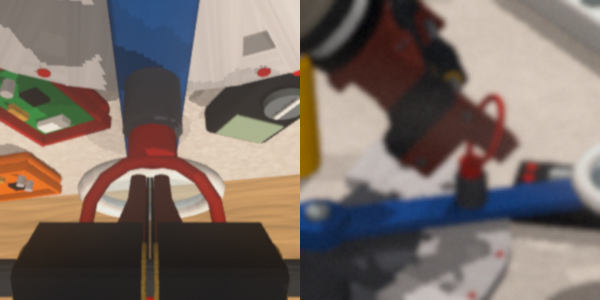

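The fingertips are centred through the ring in both views. I'm lifting straight up in small steps and watching the force.

Request:
step_arm:
  targets: [-0.06,0,-0.06,0,0,0,1,-0.06,0,-0.06,0,0,0,1,0,0,0,0,0,0,1]

```text
time_s: 5.3
eef_pos: [592.7, 39.2, 161.1]
orientation: [3.141, 0.786, 2.899]
contact_force: [-0.8, 0.7, 0.3]
gripper_width: 0.5
grip_force: 0.0
```

Request:
step_arm:
  targets: [-0.05,0,-0.05,0,0,0,1,0,0,0,0,0,0,1]

```text
time_s: 5.55
eef_pos: [592.4, 39.0, 164.6]
orientation: [-3.141, 0.785, 2.9]
contact_force: [-0.5, -0.4, -1.1]
gripper_width: 0.4
grip_force: 0.1
```

Request:
step_arm:
  targets: [-0.05,0,-0.05,0,0,0,1,0,0,0,0,0,0,1]

```text
time_s: 5.8
eef_pos: [591.4, 39.3, 167.6]
orientation: [-3.141, 0.783, 2.901]
contact_force: [-0.6, 1.4, -5.1]
gripper_width: 0.4
grip_force: 2.4
```

Request:
step_arm:
  targets: [-0.05,0,-0.05,0,0,0,1,0,0,0,0,0,0,1]

```text
time_s: 6.05
eef_pos: [591.5, 39.1, 172.1]
orientation: [-3.141, 0.783, 2.901]
contact_force: [-3.0, 0.8, -6.9]
gripper_width: 0.5
grip_force: 3.6
```

Request:
step_arm:
  targets: [-0.05,0,-0.05,0,0,0,1,-0.05,0,-0.05,0,0,0,1,0,0,0,0,0,0,1]

```text
time_s: 6.42
eef_pos: [591.7, 39.0, 181.0]
orientation: [-3.141, 0.784, 2.9]
contact_force: [-4.8, 2.7, -8.5]
gripper_width: 0.4
grip_force: 4.7
```

```bash
python3 - <<'E'
from h import *
o=observe();print(o["joints"].round(3),o["contact_force"],o["eef_pos"])
for c,t in (("side","pin_cap"),("side","ring"),("top","pin_cap"),("wrist","pin_cap")):
    im=camera(c);print(c,t,[(np.round(q["at"],1).tolist(),round(q["conf"],2)) for q in spot_point(c,t)[:2]], proj(c,[570,46,137]).round(1),proj(c,[570,46,150]).round(1))
im=camera("side"); cv2.imwrite("pics/s3.png",cv2.resize(im[170:290,230:350],(480,480))[:,:,::-1])
E
```

```text
[-0.421  0.239  0.01   2.352  1.816  0.456 -0.77 ] [-4.77590342  2.67649837 -8.52379743] [591.66835071  39.01343375 180.95901454]
side pin_cap [] [297.9 233.1] [297.8 227.6]
side ring [([302.8, 216.4], 0.48)] [297.9 233.1] [297.8 227.6]
top pin_cap [([305.1, 242.0], 0.56)] [305.3 243.5] [305.1 242.9]
wrist pin_cap [([323.8, 223.0], 0.57)] [322.4 198. ] [322.5 222.1]
```

View pics/s3.png

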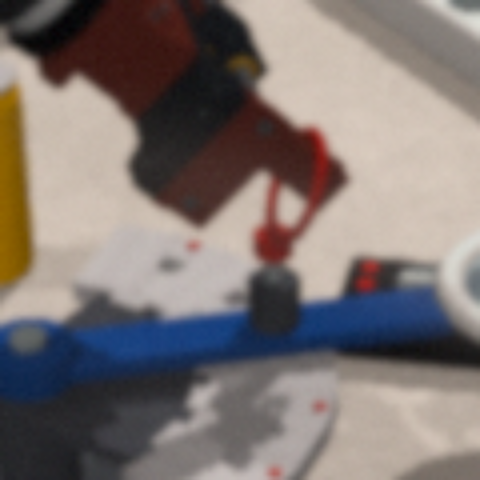

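The pin is up about 13 mm, agreeing in the side and wrist views, with about 8 N on the ring. Now I'm swinging about the pivot towards the device.

```bash
cat >> h.py <<'E'
PIV=np.array([450,75.7,0])
def swing(delta,dz=0,n=5):
    p,R=pose(); T=[]
    for i in range(1,n+1):
        q=Ro.from_rotvec([0,0,delta*i/n]); T.append((PIV+q.apply(p-PIV)+[0,0,dz*i/n],q*R))
    rows(T,[1]*n)
E
python3 - <<'E'
from h import *
p,R=pose(); print(np.hypot(*(p-PIV)[:2]),np.arctan2(*(p-PIV)[1::-1]))
swing(-.15,1.5)
E
```

```text
146.3401134044012 -0.2532247300834668
[-0.0, -0.07, -0.0, 0.15, 0.0, 0.15]
[-0.0, -0.07, -0.0, 0.15, 0.0, 0.15]
[-0.0, -0.07, -0.0, 0.15, 0.0, 0.15]
[-0.0, -0.07, -0.0, 0.15, 0.0, 0.15]
[-0.0, -0.07, -0.0, 0.15, 0.0, 0.15]
```

Request:
step_arm:
  targets: [-0.005,-0.073,-0.004,0.15,0,0.15,1,-0.005,-0.073,-0.004,0.15,0,0.15,1,-0.005,-0.073,-0.004,0.15,0,0.15,1,-0.005,-0.073,-0.004,0.15,0,0.15,1,-0.005,-0.073,-0.004,0.15,0,0.15,1]

```text
time_s: 7.5
eef_pos: [585.0, 18.9, 182.3]
orientation: [-3.141, 0.783, 2.753]
contact_force: [-7.0, 3.7, -8.8]
gripper_width: 0.3
grip_force: 5.7
```

```bash
cat >> h.py <<'E'
def check():
    o=observe();p,R=pose();print(o["time_s"],o["joints"].round(3),o["contact_force"].round(1)); print("tcp r,ang,z",np.hypot(*(p-PIV)[:2]),np.arctan2(*(p-PIV)[1::-1])+.2426,p[2],"yaw",np.arctan2(*R.apply([0,0,1])[1::-1])+.2426)
    for c in("top","side"):
        camera(c)
        for t,z in(("lens",98),("pin_cap",150)):
            for q in spot_point(c,t)[:1]:
                w=ray(c,q["at"],z); print(c,t,round(q["conf"],2),"arm ang",round(np.arctan2(*(w-PIV)[1::-1])+.2426,3),w.round())
E
python3 -c "
from h import *
check()"
```

```text
7.5 [-0.458  0.245  0.024  2.337  1.625  0.54  -0.721] [-7.   3.7 -8.8]
tcp r,ang,z 146.48146268997928 -0.15537497156438176 182.34022953634891 yaw -0.14688913214048296
top lens 0.76 arm ang -0.112 [706. -19.  98.]
top pin_cap 0.64 arm ang -0.195 [558.  25. 150.]
side lens 0.84 arm ang -0.138 [698. -24.  98.]
side pin_cap 0.48 arm ang -0.197 [566.  21. 150.]
```

Request:
step_arm:
  targets: [0,-0.073,0,0.15,0,0.15,1,0,-0.073,0,0.15,0,0.15,1,0,-0.073,0,0.15,0,0.15,1,0,-0.073,0,0.15,0,0.15,1,0,-0.06,0,0.15,0,0.15,1]

```text
time_s: 8.43
eef_pos: [575.9, 0.6, 182.3]
orientation: [3.141, 0.782, 2.605]
contact_force: [-8.1, 5.5, -8.3]
gripper_width: 0.5
grip_force: 6.3
```

```bash
python3 -c "
from h import *
check()"
```

```text
8.425 [-0.481  0.257  0.027  2.318  1.474  0.628 -0.71 ] [-8.1  5.5 -8.3]
tcp r,ang,z 146.62724163825553 -0.29532962791129325 182.2769769768929 yaw -0.29403847643457337
top lens 0.55 arm ang -0.273 [685. -57.  98.]
top pin_cap 0.41 arm ang -0.3 [556.  12. 150.]
side lens 0.96 arm ang -0.258 [687. -54.  98.]
side pin_cap 0.77 arm ang -0.337 [557.   6. 150.]
```

The arm is at about -0.27. I'm lowering so the pin rides on the plate, then pushing on gently.

Request:
step_arm:
  targets: [0.047,0,0.047,0,0,0,1,0.047,0,0.047,0,0,0,1,0,0,0,0,0,0,1]

```text
time_s: 9.1
eef_pos: [577.2, 0.1, 175.5]
orientation: [3.141, 0.785, 2.604]
contact_force: [-5.7, 3.5, -5.3]
gripper_width: 0.4
grip_force: 4.3
```

Request:
step_arm:
  targets: [0,-0.05,0,0.1,0,0.1,1,0,-0.05,0,0.1,0,0.1,1,0,-0.05,0,0,0,0,1,0,0,0,0,0,0,1]

```text
time_s: 9.6
eef_pos: [572.2, -7.4, 175.4]
orientation: [3.14, 0.784, 2.565]
contact_force: [-5.5, 4.8, -6.1]
gripper_width: 0.8
grip_force: 4.8
```

```bash
python3 -c "
from h import *
check()
a=camera('wrist');b=camera('side');c=camera('top')
cv2.imwrite('pics/c4.png',np.hstack([a[100:400,170:470],cv2.resize(b[190:310,250:370],(300,300))])[:,:,::-1])"
```

```text
9.6 [-0.482  0.274  0.029  2.322  1.473  0.647 -0.75 ] [-5.5  4.8 -6.1]
tcp r,ang,z 147.82346475213905 -0.3544914504342148 175.39269815503604 yaw -0.33288356667040553
top lens 0.97 arm ang -0.351 [675. -76.  98.]
top pin_cap 0.5 arm ang -0.376 [550.   5. 150.]
side lens 0.58 arm ang -0.355 [676. -78.  98.]
side pin_cap 0.62 arm ang -0.413 [551.  -2. 150.]
```

View pics/c4.png

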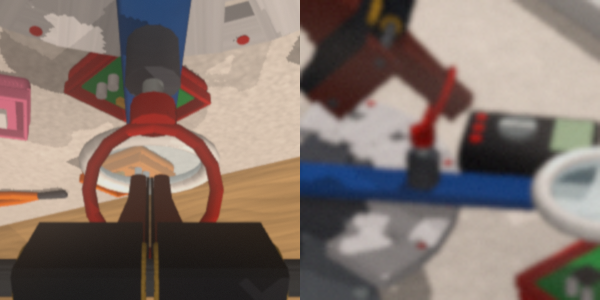

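Request:
step_arm:
  targets: [0.047,0,0.047,0,0,0,1,0.03,-0.02,0.03,0,0,0,1,0,-0.04,0,0.05,0,0.05,1,0,0,0,0,0,0,1]

```text
time_s: 10.55
eef_pos: [569.8, -12.1, 168.3]
orientation: [-3.14, 0.784, 2.554]
contact_force: [-0.7, 1.3, -6.5]
gripper_width: 0.4
grip_force: 2.7
```

Request:
step_arm:
  targets: [0.02,-0.05,0.02,0.07,0,0.07,1,0.02,-0.04,0.02,0.07,0,0.07,1,0,0,0,0,0,0,1]

```text
time_s: 10.92
eef_pos: [567.7, -15.2, 165.2]
orientation: [3.141, 0.785, 2.528]
contact_force: [0.4, 4.4, -4.7]
gripper_width: 0.2
grip_force: 3.2
```

```bash
python3 -c "
from h import *
check()
a=camera('wrist');b=camera('side');c=camera('top')
cv2.imwrite('pics/c5.png',np.hstack([a[100:400,170:470],cv2.resize(b[190:310,250:370],(300,300))])[:,:,::-1])"
```

```text
10.925 [-0.483  0.297  0.032  2.328  1.481  0.662 -0.799] [ 0.4  4.4 -4.7]
tcp r,ang,z 148.67175297301392 -0.4151656785082527 165.22583662069624 yaw -0.3710520345979321
top lens 0.63 arm ang -0.398 [661. -82.  98.]
top pin_cap 0.55 arm ang -0.399 [550.   1. 150.]
side lens 0.63 arm ang -0.418 [662. -89.  98.]
side pin_cap 0.63 arm ang -0.595 [540. -24. 150.]
```

View pics/c5.png

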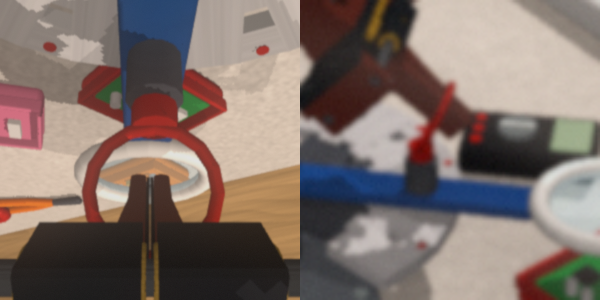

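The pin cap has sunk and the arm is at -0.40, so the pin is entering the hole. I'm lowering further to free the ring.

Request:
step_arm:
  targets: [0.05,0,0.05,0,0,0,1,0.05,0.02,0.05,0,0,0,1,0.05,0.02,0.05,0,0,0,1,0.02,0,0.02,0,0,0,1,0,0,0,0,0,0,1]

```text
time_s: 12.0
eef_pos: [568.6, -14.6, 150.8]
orientation: [-3.14, 0.786, 2.527]
contact_force: [0.2, -0.7, -0.3]
gripper_width: 0.4
grip_force: 0.0
```

```bash
python3 -c "
from h import *
check()
p=pose()[0]; a=-.2426-.4; ring=PIV+[137*np.cos(a),137*np.sin(a),162]; S=pose()[1]
print('tip rel ring(home), tool',S.inv().apply(p-ring)+[0,0,11])
pw=camera_params('wrist');camera('wrist');cap=PIV+[125*np.cos(a),125*np.sin(a),137]
print([q['at'] for q in spot_point('wrist','pin_cap')[:1]],[q['at'] for q in spot_point('wrist','ring')[:1]],[proj('wrist',cap+[0,0,h],pw).round() for h in(0,10)],proj('wrist',ring,pw))"
```

```text
12.0 [-0.483  0.331  0.031  2.333  1.527  0.661 -0.861] [ 0.2 -0.7 -0.3]
tcp r,ang,z 149.08519837701792 -0.4078478071782311 150.77458575417702 yaw -0.3741545772283169
top lens 0.77 arm ang -0.382 [665. -79.  98.]
top pin_cap 0.64 arm ang -0.465 [545.  -5. 150.]
side lens 0.59 arm ang -0.41 [662. -86.  98.]
side pin_cap 0.63 arm ang -0.537 [542. -16. 150.]
tip rel ring(home), tool [-0.64949381 -1.15340684 27.18159872]
[[323.8, 256.5]] [] [array([321., 255.]), array([321., 277.])] [320.31851747 322.06787506]
```

There's no contact left, and the cap is at row 256.5 against 255 for fully home, so the pin is home. I'm withdrawing along the finger axis.

Request:
step_arm:
  targets: [0,0.01,-0.2,0,0,0,1,0,0,-0.25,0,0,0,1,0,0,-0.25,0,0,0,1,0,0,-0.25,0,0,0,1,0,0,0,0,0,0,1]

```text
time_s: 13.08
eef_pos: [536.2, 10.2, 191.8]
orientation: [3.14, 0.786, 2.527]
contact_force: [0.0, -0.2, -0.5]
gripper_width: 0.3
grip_force: 0.0
```

Request:
step_arm:
  targets: [-0.15,0,-0.25,0,0,0,1,-0.25,0,-0.25,0,0,0,1,-0.25,0,-0.2,0,0,0,1,-0.25,0,-0.2,0,0,0,1,0,0,0,0,0,0,1]

```text
time_s: 13.7
eef_pos: [536.9, 9.4, 268.4]
orientation: [3.139, 0.787, 2.524]
contact_force: [1.0, -0.4, -0.4]
gripper_width: 0.3
grip_force: 0.0
```

```bash
python3 -c "
from h import *
check()
for c in('top','side'):
  camera(c)
  for t,z in (('board',23),('meter',0),('mug',0),('spray_can',0)): print(c,t,[ray(c,q['at'],z).round()[:2] for q in spot_point(c,t)[:3]])
a=camera('wrist');b=camera('side')
cv2.imwrite('pics/c6.png',np.hstack([cv2.resize(a,(400,300)),cv2.resize(b[190:340,230:430],(400,300))])[:,:,::-1])"
```

```text
13.7 [-0.535  0.063 -0.017  2.282  1.127  0.806 -0.426] [ 1.  -0.4 -0.4]
tcp r,ang,z 109.33980657844688 -0.4091691960562073 268.36639178008636 yaw -0.37182283678394634
top lens 0.95 arm ang -0.394 [664. -82.  98.]
top pin_cap 0.68 arm ang -0.439 [542.   1. 150.]
side lens 0.61 arm ang -0.425 [662. -92.  98.]
side pin_cap 0.79 arm ang -0.57 [539. -19. 150.]
top board [array([ 837., -220.]), array([ 600., -243.])]
top meter [array([715., 122.])]
top mug [array([ 391., -160.])]
top spray_can [array([509., 303.])]
side board [array([ 595., -235.]), array([ 835., -211.]), array([658., -79.])]
side meter [array([706., 117.]), array([ 396., -160.])]
side mug [array([ 392., -158.])]
side spray_can [array([516., 331.]), array([ 385., -157.])]
```

View pics/c6.png

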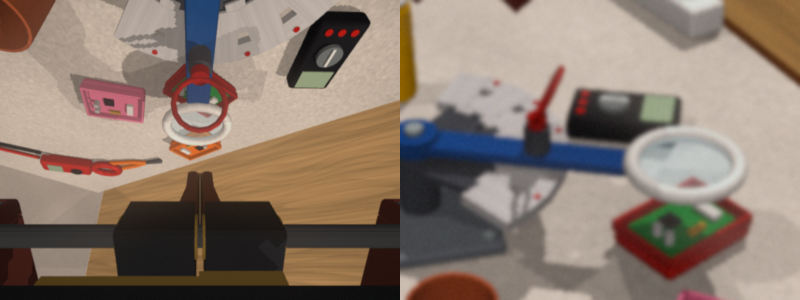

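The ring is clear, the pin is down on the barrel, the lens is over the red device, and nothing else has moved. Handing in.

```bash
python3 -c "
from cell import *
print(close_job())"
```

```text
the job is handed in; nothing more can be done
None
```

The job is handed in: by my camera checks the magnifier stands one hole round at about -0.4 rad, with its lens over the red device and the pin fully home; the robot is clear, nothing else visibly moved, and no verdict was returned.

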